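# Fetch the parts carrier out of the rinse tank with the hook rod

### The job

Take the hook rod from its rest and with it fetch the small parts carrier hanging deep in the narrow steel tank: lift it by its bar until you feel the keeper above, draw it out from under the keeper toward the tank's front, then raise it out and set it down gently, upright, in the middle of the white drain tray. Touch the carrier only with the hook and never force it: keep every pull and push under about 15 N. Then unhook and hang the rod back upright in its rest.

Things in the scene. Friction and masses are not known exactly. Their poses are not given: they have to be found in the camera images.
- rod: Hook rod, 120 g, hanging upright in the rest. Origin: middle of its orange handle, 28 along x, 16 along y, 50 high (grip it across the 16). z is up. Below the handle a black collar 28 wide, its underside 33 below the origin, then a steel shank 8 thick. At the foot a flat upturned hook whose point is on the rod's +x side (see rod_hook). (mm)
- rod_hook (a point): Inner floor of the rod's strip hook: 135 below the rod's origin and 8 to its +x. The strip is 14 wide along y. Hook underside 139 below the rod's origin, top of the point 123.5 below it. Throat from rod x = 2 to 14, point from x = 14 to 17, shank strip from x = -2 to 2. (mm)
- rest: Grey rest for the rod, fixed. Origin: on the bench under the middle of the seat. Fork plate, top 130 up, with a slot 14 wide along x, open to -x (plate edge 22 in front of the seat). Column 34 behind the seat (+x), base plate 90 x 90, 10 high. A bead 3 high on the plate's front edge keeps the collar in: raise the rod some 10 mm to move it along the slot, out or in.
- rest_seat (a point): Middle of the rod's seat, on top of the fork plate: the collar's underside rests here (rod origin then 33 above, rod x within 0.15 rad of the rest's x). (mm)
- tank: Narrow dry stainless tank, fixed, open on top. Origin: on the bench under its middle. Inside 90 (x) by 92 (y), walls 4, rim 135 above the bench; its -x side is the front. The carrier's bar lies with each end on a saddle (71 above the bench, about x = +14) under a keeper. Saddles and keepers keep to within 15 of the two y walls; the middle is free. (mm)
- tank_exit (a point): Point in the tank (x = -15, y = 0, 74 above the bench): a bar with its middle here can go straight up; the carrier then is 8 clear of the front wall. Up is free for a bar forward of tank x = -10. Each keeper has a lip in front of the bar (x = 1 to 6), a back (x = 22) and a roof reaching forward to x = -6.5. See carrier. (mm)
- carrier: Blue parts carrier with brass fittings, 110 to 220 g. Origin: middle of its lifting bar, 6 thick, 80 long along y; x, z as the tank's. Uprights at y = +-23.5 (40 free between); tray 44 x 44, 20 high, underside 60 below the bar. Hangs free, can swing about the bar. The keeper's height is unknown: the bar passes its lip when raised 5 to 43, and meets its rigid roof 3 above that. (mm)
- tray: White drain tray, fixed, 110 x 110 outside, walls 4 thick and 18 high. Origin: on the bench under its middle. (mm)
- tray_floor (a point): Middle of the tray's inner floor, 5 above the bench. The carrier standing here has its bar 60 above this point. (mm)
There are look-alikes about, which are no part of the job. Of the things shaped like the carrier, the blue one is meant.

How it is judged:
By the outcome, as a careful person would: the job done as asked, in the order asked, and still so for the second after the job is handed in, with the robot touching nothing.
It also fails if it takes over 72 s, if anything falls off the work surface, if the arm or the gripper's body presses on something with over 40 N, if the wrist force passes 120 N, or if a joint passes its speed limit or range.

### The arm

A 7-joint arm with a two-finger parallel gripper is mounted at the origin on a cart in front of the work surface, level with it; the furniture and walls round the work are solid. World frame = base frame: x ahead of the robot, y to its left, z up, the work surface at z = 0. Lengths are in m, angles in rad, forces in N, time in s.
With the tool pointing down it reaches from about 0.4 to 0.85 m from the base axis. Payload 4.5 kg.
Tool frame: the origin (TCP) lies at the very end of the fingers, on their centre line; the grasp point (between the pads) lies behind it (r.grip_depth is the z of the grasp point in the tool frame, in m); z points along the fingers, y is the direction in which the jaws open and shut (so a half turn about z gives the same grasp; the last joint's range is limited). The gripper opens to 88 mm and grips with 3 to 60 N. Pads are 18 mm wide; open, the fingers measure 123 mm over their backs; the gripper's body (75 mm by 187 mm) begins 45 mm behind the grasp point.
Start: joints at [-1.238, 0.689, -0.195, 1.565, 0.157, 0.902, -0.215], TCP at [0.184, 0.597, 0.239] pointing down, gripper open.
Joint ranges: [-3.01, 3.01], [-0.46, 2.08], [-1.47, 1.51], [0.13, 2.56], [-1, 4.14], [0.04, 2.09], [-2.66, 2.66]. Speed limits (rad/s): [2.57, 2.57, 3.14, 3.14, 3.14, 3.14, 3.14].

### API

Orientations are given as a unit quaternion [x, y, z, w].
In Python, from plant import sensors, cams, r gives the robot as it stands. The module is installed in compiled form; this text tells all that it offers.
- The arm moves only by the tool drive_tool, never from a script. Its argument "series" is a list that holds one entry, the list of rows, each a list of 5 numbers: the shift along the world's x, y, z in mm, then the turn about the world's z in rad, then the finger opening in mm, from 0 to 88.1. A call has 1 to 10 rows; each row shifts and turns the commanded pose from where the row before left it; what a row does not reach is not made up. A row lasts 1/10 s, in which the tool goes at most 50 mm and 8.59 degrees, less where a joint would pass 70% of its speed; a pose out of reach is approached as far as the arm can. A call with a gripper value outside its range is refused whole. The fingers move at their own pace and stop on an object; "force" is the grip in N (left out, the last holds). Time passes only in rows, so rows that do not move let the fingers close. It gives the time, the measured TCP pose, the force and the opening at its end, in the units of the state.
- sensors.get_state(): the state, without advancing time (a new reading comes with each control period).
- cams.snapshot(name): name is "scene" or "top"; returns the picture (420x560x3 uint8, blue, green, red); there is no depth.
- cams.camera_model(name): a dict with "fx", "fy", "cx", "cy" (pixels), "camera_from_world" (4x4, takes a point from world to camera coordinates). Camera axes: x right, y down, z forward; pixel columns grow to the right and rows downward; lengths in m; the calibration is good to about 2 mm. A picture is of the moment at which its call begins. camera_model takes no time and is no camera call.
- r.finish_job(): hands the job in, once; it reports no verdict.
Trained networks look in the newest picture that a camera, given by its name, has taken for a name from the list of things; names that differ only in an ending like _2 or _b are one class to them, and where a whole thing is asked for, a point or a joint stands for the part that bears it (a point fixed in the world has none). Each returns a list of dicts, best first, with "confidence" (0 to 1); they miss things now and then, are a little off and sometimes report something else, mostly with a low value. They report only what shows in the picture. A call takes as long as a camera call. They do not tell look-alikes from the thing itself.
- cams.trace(camera, name): "mask" (420x560 bool, what is visible of it) and "at" ([column, row] in pixels, amid what is visible of it).
- cams.mark_of(camera, name): "at" ([column, row] in pixels: a listed point, or the origin of a listed thing).
The state is a dict: "clock": time; "q": joint angles; "qd": joint speeds; "joint_torque": joint torques, N m; "tool_pos": TCP position; "eef_rot": TCP orientation; "contact_force": force on the tool from outside, world axes, zero at the start; "moment": the same for the moment, N m; "opening": opening from 0.0 (shut) to 1.0 (fully open).
Only numpy, scipy, OpenCV 4.12 (cv2) and the standard library are available. Lean on these libraries where they do the work, as an engineer would, in place of code of your own. Each camera call takes 0.05 s, during which the arm holds its last target.

## Working session

There is one attempt and no reset: what is moved stays moved. The work goes in short steps, Python scripts to look and compute and a tool call to move; the robot and the scene stay as the last step left them, time stands still between calls to the robot, and variables do not carry over. Pictures are saved under pics/ and viewed, and the job is handed in when it is done.

Besides the shell and the picture viewer there is one more tool, called after "Request:" by a JSON object that holds its "fn" and its "kwargs", one argument or row to a line. drive_tool: Moves the arm, as the interface text tells. Its arguments: {"type":"object","properties":{"series":{"type":"array","items":{"type":"array","items":{"type":"array","items":{"type":"number"}}}},"force":{"type":"number"}},"required":["series"]}

```bash
ls; mkdir -p pics; python3 - <<'E'
from plant import sensors, cams, r
import cv2
s=sensors.get_state()
for k,v in s.items(): print(k,v)
print(r.grip_depth)
for n in("scene","top"):
    im=cams.snapshot(n); cv2.imwrite(f"pics/{n}0.png",im)
    m=cams.camera_model(n); print(n,m)
E
```

```text
pics
clock 0.0
q [-1.23818795  0.68999829 -0.1944823   1.56634463  0.15732487  0.90252353
 -0.21513491]
qd [-0.00081499 -0.00027808 -0.00136148 -0.00197032  0.00089891  0.00074241
  0.00064011]
joint_torque [-1.17803256e-05 -5.27550566e+01 -1.26714293e+00 -1.53428668e+01
 -5.27574169e-02  6.55233976e-03  1.53758674e-04]
tool_pos [0.18387135 0.59666856 0.23790017]
eef_rot [ 1.48828872e-01  9.88862519e-01 -9.39359449e-04 -5.13671354e-05]
contact_force [-0.34835659 -0.18445556 -0.2294672 ]
moment [ 0.02676147 -0.02766232 -0.00974917]
opening 1.0011049894820123
-0.0187
scene {'fx': 378.8540919438139, 'fy': 378.8540919438139, 'cx': 279.9646809595656, 'cy': 202.48485499230605, 'camera_from_world': array([[ 0.79515563, -0.60632108, -0.01011355, -0.36065839],
       [-0.4632039 , -0.59653286, -0.65543169,  0.41822601],
       [ 0.39136898,  0.52585483, -0.75518674,  0.84745574],
       [ 0.        ,  0.        ,  0.        ,  1.        ]])}
top {'fx': 407.43768863202007, 'fy': 407.43768863202007, 'cx': 284.99182422118406, 'cy': 211.1345282454614, 'camera_from_world': array([[-1.98002829e-03, -9.99800227e-01,  1.98893138e-02,
         1.28294869e-01],
       [-9.98365673e-01,  8.40433257e-04, -5.71425907e-02,
         5.47363931e-01],
       [ 5.71144595e-02, -1.99699521e-02, -9.98167891e-01,
         1.22799111e+00],
       [ 0.00000000e+00,  0.00000000e+00,  0.00000000e+00,
         1.00000000e+00]])}
```

View pics/scene0.png

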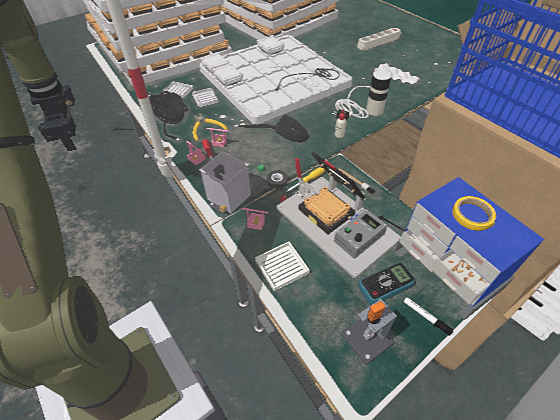

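View pics/top0.png

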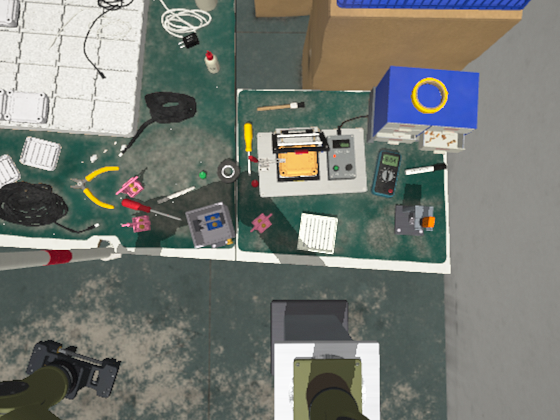

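```bash
cat > h.py <<'E'
from plant import sensors, cams, r
import numpy as np, cv2
def proj(n,p):
    m=cams.camera_model(n); c=m["camera_from_world"]@np.r_[p,1]
    return np.array([m["fx"]*c[0]/c[2]+m["cx"],m["fy"]*c[1]/c[2]+m["cy"]])
def ray(n,px):
    m=cams.camera_model(n); T=m["camera_from_world"];R=T[:3,:3]
    d=R.T@np.array([(px[0]-m["cx"])/m["fx"],(px[1]-m["cy"])/m["fy"],1]); o=-R.T@T[:3,3]
    return o,d
def atz(n,px,z):
    o,d=ray(n,px); return o+d*(z-o[2])/d[2]
def tri(a,b):
    (o1,d1),(o2,d2)=ray("scene",a),ray("top",b)
    A=np.c_[d1,-d2]; t=np.linalg.lstsq(A,o2-o1,rcond=None)[0]
    p,q=o1+t[0]*d1,o2+t[1]*d2
    return (p+q)/2,np.linalg.norm(p-q)
E
python3 - <<'E'
from h import *
np.set_printoptions(precision=4,suppress=True)
z=dict(rest=0,rest_seat=.13,tank=0,tank_exit=.074,carrier=.074,tray=0,tray_floor=.005,rod=.163,rod_hook=.028)
for n in z:
    for c in("scene","top"):
        for d in cams.mark_of(c,n)[:4]:
            print(n,c,round(d["confidence"],2),np.array(d["at"]),atz(c,d["at"],z[n]))
print(sensors.get_state()["clock"])
E
```

```text
rest scene 0.76 [362.2 338.5] [ 0.5136 -0.2497  0.    ]
rest top 0.76 [410.9 222.9] [ 0.5115 -0.2629  0.    ]
rest_seat scene 0.94 [372.  320.5] [ 0.5061 -0.2584  0.13  ]
rest_seat top 0.7 [422.6 221.5] [ 0.5117 -0.2527  0.13  ]
tank scene 0.86 [229.4 193.9] [0.5132 0.3494 0.    ]
tank top 0.97 [216.5 225.2] [0.5053 0.3375 0.    ]
tank_exit scene 0.76 [225.8 185.8] [0.4928 0.3223 0.074 ]
tank_exit top 0.67 [213.5 232.8] [0.4817 0.335  0.074 ]
carrier scene 0.76 [255.9 209.5] [0.5114 0.1889 0.074 ]
carrier scene 0.76 [217.3 131.5] [0.6086 0.5638 0.074 ]
carrier scene 0.68 [196.4 147.1] [0.5099 0.5358 0.074 ]
carrier scene 0.48 [231.9 179.6] [0.5218 0.3332 0.074 ]
carrier top 0.77 [264.2 223.5] [0.5083 0.189  0.074 ]
carrier top 0.7 [213.  223.2] [0.5094 0.3367 0.074 ]
carrier top 0.53 [127.5 185.1] [0.6199 0.584  0.074 ]
carrier top 0.5 [134.6 222. ] [0.5132 0.5615 0.074 ]
tray scene 0.58 [280.9 265.4] [0.4822 0.0333 0.    ]
tray top 0.91 [318.8 232.2] [0.4833 0.0232 0.    ]
tray_floor scene 0.79 [281.2 265.2] [0.4815 0.0308 0.005 ]
tray_floor scene 0.29 [363. 340.] [ 0.5105 -0.2543  0.005 ]
tray_floor top 0.93 [316.1 230.5] [0.4885 0.032  0.005 ]
tray_floor top 0.59 [214.4 226.6] [0.5009 0.3431 0.005 ]
rod scene 0.67 [376.2 313.8] [ 0.5085 -0.2602  0.163 ]
rod_hook scene 0.74 [369.1 335. ] [ 0.5212 -0.2587  0.028 ]
rod_hook top 0.54 [413.2 220. ] [ 0.5195 -0.2608  0.028 ]
1.0
```

The scene shows the rest at about (370,330), the drain tray at (283,265) and the tank at (225,180), with pink decoy carriers at (258,218), (196,150) and (217,135). The blue carrier shows inside the tank in the top view at (211,222). I'll zoom in to get the yaws.

```bash
python3 - <<'E'
import cv2
t=cv2.imread("pics/top0.png");s=cv2.imread("pics/scene0.png")
def z(im,x,y,w,h,f,n): cv2.imwrite(n,cv2.resize(im[y:y+h,x:x+w],None,fx=f,fy=f,interpolation=cv2.INTER_CUBIC))
z(t,180,195,65,60,9,"pics/z1.png")
z(t,385,190,65,55,9,"pics/z2.png")
z(s,330,285,80,80,7,"pics/z3.png")
z(t,285,200,65,65,8,"pics/z4.png")
z(s,190,140,80,80,7,"pics/z5.png")
E
```

```text
(no output)
```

View pics/z1.png

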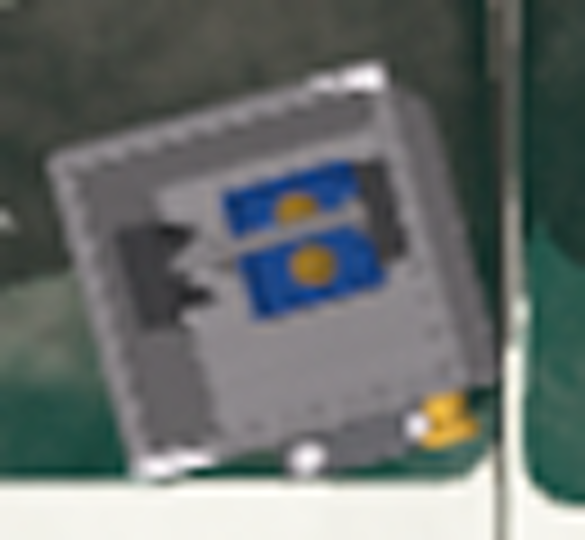

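View pics/z2.png

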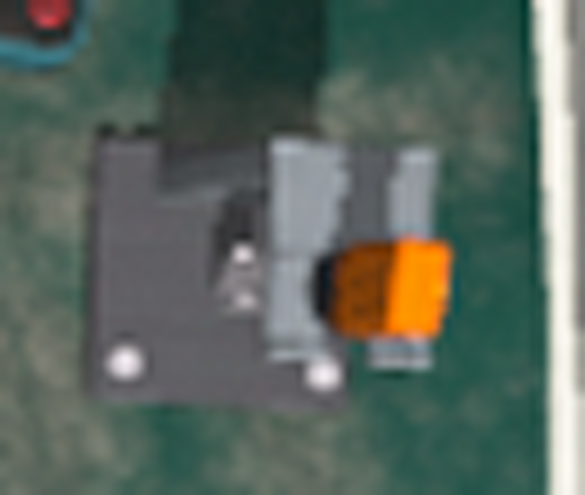

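View pics/z3.png

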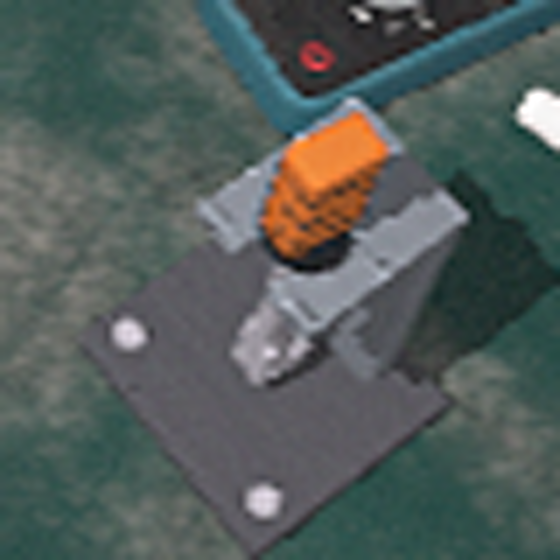

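View pics/z4.png

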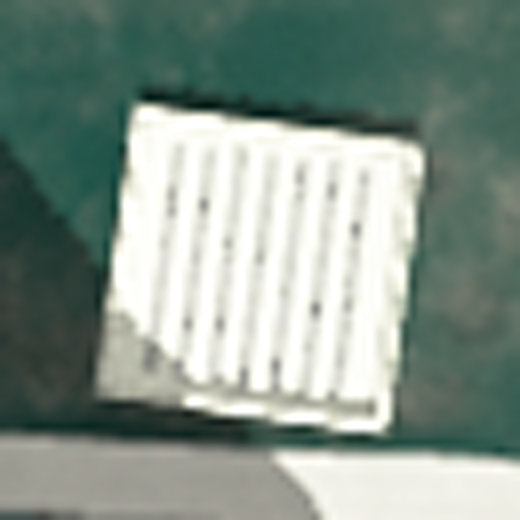

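View pics/z5.png

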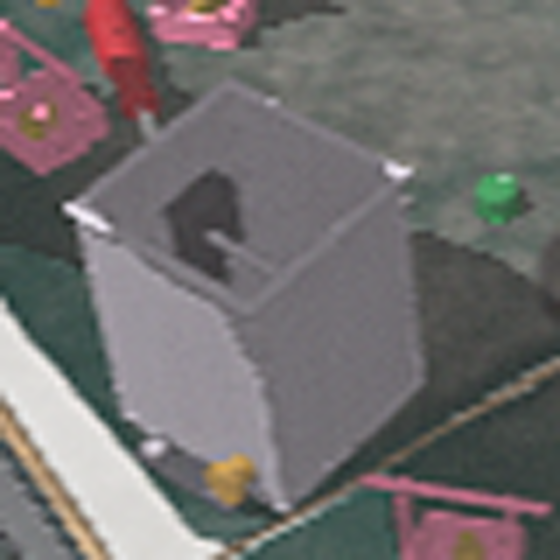

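```bash
python3 - <<'E'
from h import *
np.set_printoptions(precision=4,suppress=True)
def pts(c,off,f,L,z): return np.array([atz(c,np.array(off)+np.array(p)/f,z) for p in L])
def rep(n,P):
    print(n,"centre",P.mean(0)); 
    for i in range(len(P)):
        d=P[(i+1)%len(P)]-P[i]; print("   ",P[i],np.linalg.norm(d),np.degrees(np.arctan2(d[1],d[0])))
rep("tank top",pts("top",(180,195),9,[(50,158),(383,68),(473,385),(140,470)],.135))
rep("tank scene",pts("scene",(190,140),7,[(230,82),(402,170),(248,308),(68,207)],.135))
rep("tray top",pts("top",(285,200),8,[(135,105),(425,150),(388,432),(95,398)],.018))
rep("rest top",pts("top",(385,190),9,[(95,135),(85,395),(345,400)],.010))
rep("rest scene",pts("scene",(330,285),7,[(80,340),(255,558),(455,400)],.010))
print("handle",atz("top",(432.1,222.1),.188),atz("scene",(378.3,307.1),.188),tri((378.3,307.1),(432.1,222.1)))
rep("handle scene",pts("scene",(330,285),7,[(290,165),(355,112),(390,150),(318,195)],.188))
rep("handle top",pts("top",(385,190),9,[(398,240),(452,240),(443,338),(390,336)],.188))
E
```

```text
tank top centre [0.5029 0.3378 0.135 ]
    [0.537  0.4023 0.135 ] 0.10452138644847785 -74.78941320646857
    [0.5644 0.3015 0.135 ] 0.10058653593442651 -163.87979014311432
    [0.4678 0.2735 0.135 ] 0.10369923777838536 104.2263869053227
    [0.4423 0.3741 0.135 ] 0.09882263726106309 16.622088302896177
tank scene centre [0.5039 0.3371 0.135 ]
    [0.5373 0.3972 0.135 ] 0.09720798699415185 -73.1720199243393
    [0.5655 0.3041 0.135 ] 0.099165551189953 -163.04955931247778
    [0.4706 0.2752 0.135 ] 0.10072795697279531 106.50342874593554
    [0.442  0.3718 0.135 ] 0.0986501803218581 14.907269388249986
tray top centre [0.4782 0.0287 0.018 ]
    [0.5412 0.0762 0.018 ] 0.1117584418670755 -98.88167674320457
    [ 0.524  -0.0342  0.018 ] 0.10787969965968477 171.97547956991525
    [ 0.4172 -0.0191  0.018 ] 0.11175902742096407 83.2540363662177
    [0.4303 0.0919 0.018 ] 0.11204526549557278 -8.01698646323225
rest top centre [ 0.5066 -0.2395  0.01  ]
    [ 0.5664 -0.2131  0.01  ] 0.08894918910170181 176.78558012425287
    [ 0.4776 -0.2081  0.01  ] 0.08919251746727193 -91.2061118428823
    [ 0.475
[... 382 characters left out ...]
-0.2575,  0.1885]), np.float64(0.002222084735552471))
handle scene centre [ 0.5104 -0.2582  0.188 ]
    [ 0.4971 -0.2518  0.188 ] 0.027192452234316194 -0.06316211223037428
    [ 0.5242 -0.2518  0.188 ] 0.014429478297129568 -93.34374342832652
    [ 0.5234 -0.2662  0.188 ] 0.026891050339407592 173.3201756825213
    [ 0.4967 -0.2631  0.188 ] 0.011312552052616429 88.1880903303597
handle top centre [ 0.5084 -0.2561  0.188 ]
    [ 0.5227 -0.2497  0.188 ] 0.015953447233241297 -90.06374372148507
    [ 0.5226 -0.2656  0.188 ] 0.02890968129737954 173.40113531107352
    [ 0.4939 -0.2623  0.188 ] 0.015631217892638185 87.76057410322056
    [ 0.4945 -0.2467  0.188 ] 0.02828339250638637 -6.0644731857257215
```

Request:
{"fn": "drive_tool", "kwargs": {
  "series": [
    [[25,-42,6,0.04,88],[25,-42,6,0.04,88],[25,-42,6,0.04,88],[23,-37,0,0.04,88],[23,-37,0,0.04,88],[23,-37,0,0.04,88],[23,-37,0,0,88],[23,-37,0,0,88],[23,-37,0,0,88]]
  ],
  "force": 30
}}

```text
clock: 1.9
tool_pos: [0.3979, 0.2479, 0.257]
eef_rot: [0.029, 1.0, 0.0, 0.0]
contact_force: [0.6, 0.1, -0.7]
opening: 0.998
```

```bash
python3 - <<'E'
from h import *
np.set_printoptions(precision=4,suppress=True)
print("pole",atz("top",(113,245),0))
# bar line estimate
for p in [(225,258),(355,205),(290,230),(270,238)]: print(atz("top",(180+p[0]/9,195+p[1]/9),.074))
c=np.array([.5034,.3375]);a=np.radians(15.9);x=np.array([np.cos(a),np.sin(a)]);y=np.array([-x[1],x[0]])
for tx,ty in [(14,0),(14,23.5),(14,-23.5),(14,40),(14,-40)]:
    w=c+x*tx/1e3+y*ty/1e3; q=proj("top",np.r_[w,.074]); print(tx,ty,w,q,(q-[180,195])*9)
E
```

```text
pole [0.4455 0.6512 0.    ]
[0.5081 0.3597 0.074 ]
[0.5251 0.3183 0.074 ]
[0.5171 0.339  0.074 ]
[0.5145 0.3454 0.074 ]
14 0 [0.5169 0.3413] [211.4126 220.6217] [282.7135 230.5957]
14 23.5 [0.5104 0.3639] [203.5371 222.8618] [211.8339 250.7562]
14 -23.5 [0.5233 0.3187] [219.2772 218.3848] [353.4945 210.4633]
14 40 [0.5059 0.3798] [198.0009 224.4365] [162.0083 264.9282]
14 -40 [0.5278 0.3029] [224.7926 216.8161] [403.1331 196.3445]
```

Request:
{"fn": "drive_tool", "kwargs": {
  "series": [
    [[10,-38,0,0,88],[10,-38,0,0,88],[10,-38,0,0,88],[10,-38,0,0,88],[9,-44,0,0,88],[9,-44,0,0,88],[9,-44,0,0,88],[9,-44,0,0,88],[9,-44,0,0,88],[9,-44,0,0,88]]
  ]
}}

```text
clock: 2.9
tool_pos: [0.4912, -0.1686, 0.257]
eef_rot: [0.03, 1.0, 0.0, 0.0]
contact_force: [0.3, 0.4, 0.6]
opening: 0.995
```

Request:
{"fn": "drive_tool", "kwargs": {
  "series": [
    [[9,-44,0,0,88],[8,-43,0,0,88],[0,0,0,0,88],[0,0,0,0,88]]
  ]
}}

```text
clock: 3.3
tool_pos: [0.5077, -0.2545, 0.2564]
eef_rot: [0.031, 1.0, 0.0, -0.0]
contact_force: [-1.3, 0.8, -0.5]
opening: 1.0
```

Request:
{"fn": "drive_tool", "kwargs": {
  "series": [
    [[2,-3,-20,0,50],[0,0,-25,0,50],[0,0,-25,0,50],[0,0,-22,0,50],[0,0,-14,0,50],[0,0,-6,0,50],[0,0,0,0,50]]
  ]
}}

```text
clock: 4.0
tool_pos: [0.5099, -0.255, 0.1444]
eef_rot: [0.028, 1.0, 0.001, -0.001]
contact_force: [0.8, -0.3, 0.6]
opening: 0.567
```

```bash
python3 - <<'E'
from h import *
s=sensors.get_state();print(s["tool_pos"],s["contact_force"])
t=cams.snapshot("top");s=cams.snapshot("scene")
def z(im,x,y,w,h,f): return cv2.resize(im[y:y+h,x:x+w],None,fx=f,fy=f,interpolation=cv2.INTER_CUBIC)
cv2.imwrite("pics/g1.png",np.hstack([z(t,390,185,66,66,6),z(s,335,275,66,66,6)]))
E
```

```text
[ 0.50988225 -0.25498217  0.14443652] [ 0.80038543 -0.26459909  0.58280626]
```

View pics/g1.png

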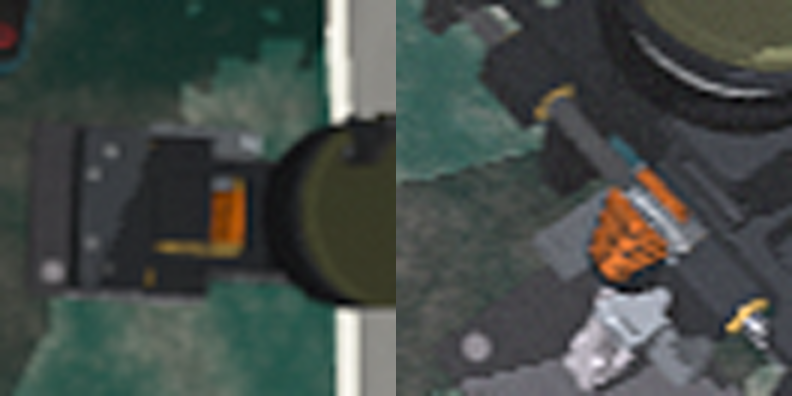

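The fingers straddle the orange handle in both views: left panel around (228,215), right panel around (630,235). Closing on it now.

Request:
{"fn": "drive_tool", "kwargs": {
  "series": [
    [[0,-2,0,0,40],[0,0,0,0,10],[0,0,0,0,5],[0,0,0,0,5],[0,0,0,0,5],[0,0,0,0,5],[0,0,0,0,5]]
  ],
  "force": 40
}}

```text
clock: 4.8
tool_pos: [0.5099, -0.2585, 0.1449]
eef_rot: [0.029, 1.0, 0.0, -0.0]
contact_force: [-0.0, 0.6, 2.5]
opening: 0.177
```

Request:
{"fn": "drive_tool", "kwargs": {
  "series": [
    [[0,0,4,0,5],[0,0,4,0,5],[0,0,4,0,5],[0,0,0,0,5]]
  ]
}}

```text
clock: 5.2
tool_pos: [0.5104, -0.2589, 0.1574]
eef_rot: [0.029, 1.0, -0.0, 0.001]
contact_force: [0.7, 0.7, -1.6]
opening: 0.18
```

Request:
{"fn": "drive_tool", "kwargs": {
  "series": [
    [[-10,0.5,0,0,5],[-10,0.5,0,0,5],[-10,0.5,0,0,5],[-15,0.5,0,0,5],[-15,0.5,0,0,5],[0,0,15,0,5],[0,0,25,0,5],[0,0,40,0,5],[0,0,40,0,5],[0,0,20,0,5]]
  ]
}}

```text
clock: 6.2
tool_pos: [0.4501, -0.2565, 0.2998]
eef_rot: [0.03, 1.0, -0.001, 0.002]
contact_force: [0.8, -1.3, -1.6]
opening: 0.179
```

```bash
python3 - <<'E'
from h import *
s=sensors.get_state();print(s["tool_pos"],s["contact_force"],s["opening"])
t=cams.snapshot("top");s=cams.snapshot("scene")
cv2.imwrite("pics/g2.png",s);cv2.imwrite("pics/g2t.png",t)
for c in("scene","top"):
  for n in("rod","rod_hook"):
    print(c,n,cams.mark_of(c,n)[:2])
E
```

```text
[ 0.45008373 -0.25653612  0.29975277] [ 0.84524662 -1.32994723 -1.60454579] 0.17906003219010122
scene rod [{'at': [368.1, 291.0], 'confidence': 0.79}]
scene rod_hook [{'at': [229.2, 178.2], 'confidence': 0.72}, {'at': [360.8, 323.5], 'confidence': 0.53}]
top rod [{'at': [318.2, 232.6], 'confidence': 0.6}]
top rod_hook []
```

View pics/g2.png

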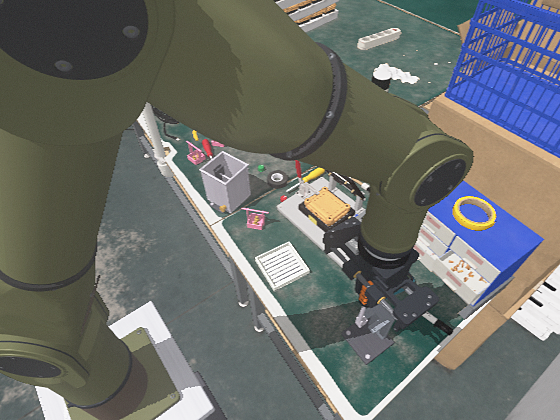

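Request:
{"fn": "drive_tool", "kwargs": {
  "series": [
    [[3,25,0,0.03,5],[3,45,0,0.03,5],[3,45,0,0.03,5],[3,45,0,0.03,5],[3,45,0,0.03,5],[3,45,0,0.03,5],[3,45,0,0.03,5],[3,45,0,0.03,5],[3,45,0,0.03,5],[3,45,0,0.03,5]]
  ]
}}

```text
clock: 7.5
tool_pos: [0.479, 0.1751, 0.2951]
eef_rot: [-0.121, 0.993, -0.001, -0.002]
contact_force: [1.0, 0.9, -0.2]
opening: 0.175
```

Request:
{"fn": "drive_tool", "kwargs": {
  "series": [
    [[4,45,0,0.037,5],[4,45,0,0,5],[4,40,0,0,5],[2,26,0,0,5],[0,0,0,0,5],[0,0,0,0,5]]
  ]
}}

```text
clock: 8.1
tool_pos: [0.4932, 0.3292, 0.2949]
eef_rot: [-0.139, 0.99, -0.001, -0.002]
contact_force: [0.6, 0.3, -1.0]
opening: 0.176
```

```bash
python3 - <<'E'
from h import *
np.set_printoptions(precision=4,suppress=True)
s=sensors.get_state();print(s["tool_pos"],s["eef_rot"],s["contact_force"],s["opening"])
t=cams.snapshot("top");sc=cams.snapshot("scene")
cv2.imwrite("pics/g3t.png",t)
def z(im,x,y,w,h,f): return cv2.resize(im[y:y+h,x:x+w],None,fx=f,fy=f,interpolation=cv2.INTER_CUBIC)
cv2.imwrite("pics/g3.png",z(sc,150,60,130,130,6)[:600]); cv2.imwrite("pics/g3raw.png",sc)
for n in("rod","rod_hook","tank","tank_exit","carrier"):
    print(n,[(d["at"],d["confidence"]) for d in cams.mark_of("scene",n)[:2]])
E
```

```text
[0.4932 0.3292 0.2949] [-0.1392  0.9903 -0.0011 -0.0015] [ 0.6172  0.3036 -1.0108] 0.176340545828684
rod [([215.3, 120.4], 0.69)]
rod_hook [([225.0, 158.1], 0.66)]
tank [([228.1, 193.5], 0.9)]
tank_exit [([226.1, 184.4], 0.71), ([213.5, 122.6], 0.43)]
carrier [([216.6, 131.4], 0.72), ([194.8, 146.6], 0.66)]
```

View pics/g3.png

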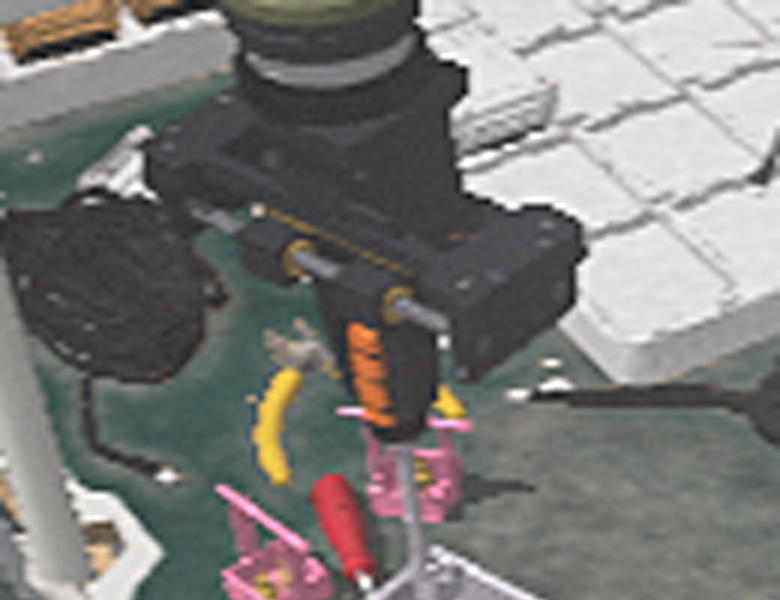

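View pics/g3t.png

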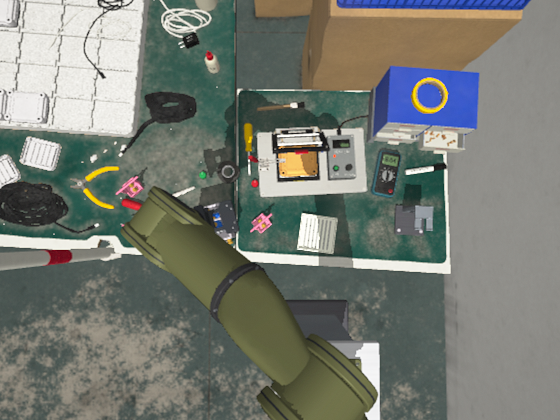

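```bash
python3 - <<'E'
from h import *
np.set_printoptions(precision=4,suppress=True)
sc=cv2.imread("pics/g3raw.png")
cv2.imwrite("pics/g3b.png",cv2.resize(sc[120:195,185:265],None,fx=8,fy=8,interpolation=cv2.INTER_CUBIC))
a=np.radians(16);X=np.array([np.cos(a),np.sin(a),0]);Y=np.array([-X[1],X[0],0])
o=np.array([.4932,.3292,.2949+.0187])
for n,p in dict(collar_c=(0,0,-33),hookfloor=(8,0,-135),tiptop=(17,0,-123.5),tip7=(17,-7,-123.5),tipm7=(17,7,-123.5),under=(-2,-7,-139),shankbottom=(0,0,-139)).items():
    w=o+X*p[0]/1e3+Y*p[1]/1e3+np.array([0,0,p[2]/1e3]); q=proj("scene",w); print(n,q,(q-[185,120])*8)
E
```

```text
collar_c [215.3174 130.4274] [242.5395  83.4192]
hookfloor [222.1974 157.5134] [297.579  300.1074]
tiptop [223.8301 152.7733] [310.641  262.1864]
tip7 [225.6614 153.7432] [325.2914 269.9459]
tipm7 [222.0083 151.8084] [296.066  254.4669]
under [221.8191 161.4669] [294.5529 331.7353]
shankbottom [220.4769 160.0921] [283.815 320.737]
```

View pics/g3b.png

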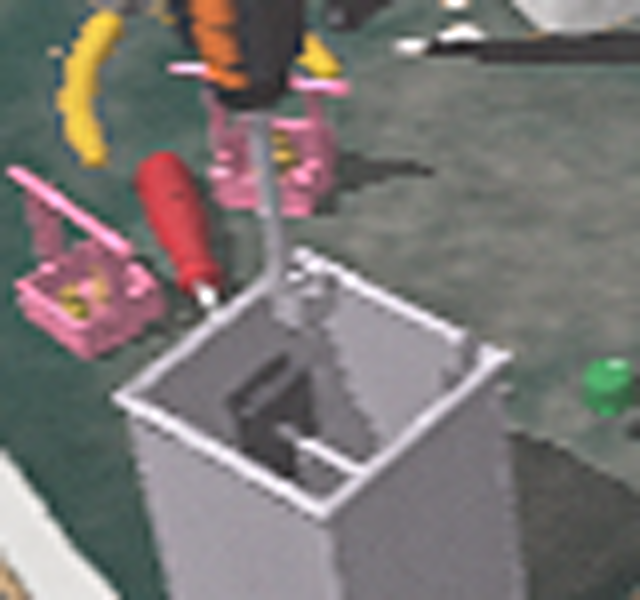

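```bash
cat >> h.py <<'E'
def frame(yaw_deg):
    a=np.radians(yaw_deg);X=np.array([np.cos(a),np.sin(a),0]);return np.c_[X,np.array([-X[1],X[0],0]),[0,0,1]]
TANKC=np.array([.5034,.3375,0]);TYAW=15.9
def tankbox():
    R=frame(TYAW);L=[]
    for h in (.049,.135):
        pass
    q=[(-49,-50),(49,-50),(49,50),(-49,50)];
    for z in(0,135):
        P=[TANKC+R@np.array([x,y,z])/1e3 for x,y in q]
        L+= [(P[i],P[(i+1)%4]) for i in range(4)]
    L+=[(TANKC+R@np.array([14,-31,74])/1e3,TANKC+R@np.array([14,31,74])/1e3)]
    return L
def rodlines(o,yaw,pitch=0,roll=0):
    from scipy.spatial.transform import Rotation as Ro
    R=frame(yaw)@Ro.from_euler('xy',[roll,pitch],degrees=True).as_matrix(); L=[]
    def w(*p): return o+R@np.array(p)/1e3
    for y in(-7,7):
        pts=[(-2,y,-125),(-2,y,-139),(17,y,-139),(17,y,-123.5),(14,y,-123.5),(14,y,-135),(2,y,-135),(2,y,-125)]
        L+=[(w(*pts[i]),w(*pts[i+1])) for i in range(len(pts)-1)]
    L+=[(w(0,-4,-33),w(0,-4,-125)),(w(0,4,-33),w(0,4,-125))]
    L+=[(w(-14,s,-25),w(14,s,-25)) for s in(-8,8)]+[(w(s,-8,-25),w(s,8,-25)) for s in(-14,14)]
    L+=[(w(a,b,-25),w(a,b,25)) for a in(-14,14) for b in(-8,8)]
    return L
def overlay(im,c,lines,x,y,w,h,f,col=(0,255,255)):
    out=cv2.resize(im[y:y+h,x:x+w],None,fx=f,fy=f,interpolation=cv2.INTER_CUBIC) if w else im
    for a,b in lines:
        p,q=[tuple(np.int32(np.round((proj(c,k)-[x,y]+.5)*f-.5))) for k in(a,b)]
        cv2.line(out,p,q,col,1,cv2.LINE_AA)
    return out
E
python3 - <<'E'
from h import *
sc=cv2.imread("pics/g3raw.png")
o=np.array([.4932,.3292,.3136])
im=overlay(sc,"scene",tankbox()+rodlines(o,16),180,100,90,75,8)
cv2.imwrite("pics/g3c.png",im)
E
```

```text
(no output)
```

View pics/g3c.png

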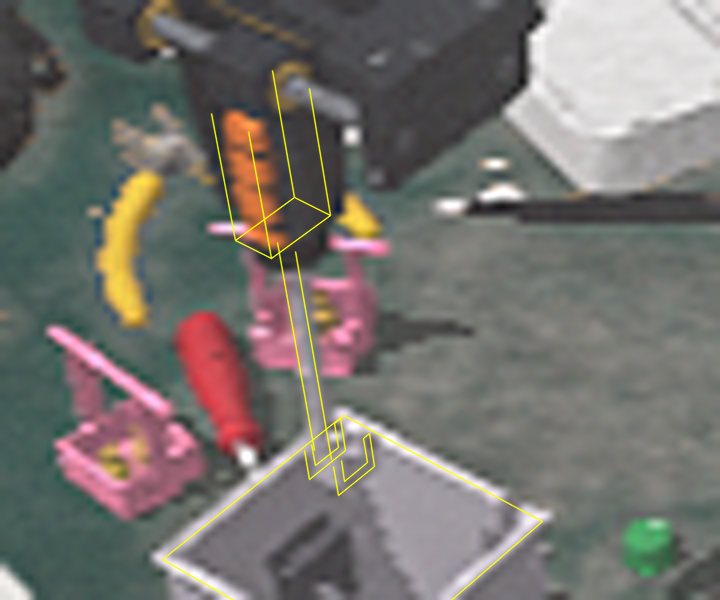

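Request:
{"fn": "drive_tool", "kwargs": {
  "series": [
    [[-1,5,0,0,5],[0,0,-20,0,5],[0,0,-25,0,5],[0,0,-20,0,5],[0,0,-10,0,5],[0,0,0,0,5]]
  ]
}}

```text
clock: 9.05
tool_pos: [0.4923, 0.3345, 0.2206]
eef_rot: [-0.139, 0.99, -0.001, -0.001]
contact_force: [0.1, -0.0, -1.0]
opening: 0.179
```

```bash
cat > look.py <<'E'
from h import *
import sys
n=sys.argv[1]; yaw=float(sys.argv[2]) if len(sys.argv)>2 else 16
st=sensors.get_state();print(st["clock"],st["tool_pos"],st["contact_force"],st["moment"])
sc=cams.snapshot("scene");cv2.imwrite(f"pics/{n}raw.png",sc)
o=st["tool_pos"]+np.array([0,0,.0187])
a=overlay(sc,"scene",[],180,110,70,75,8); b=overlay(sc,"scene",tankbox()+rodlines(o,yaw),180,110,70,75,8)
cv2.imwrite(f"pics/{n}.png",cv2.resize(np.hstack([a,b]),(800,429),interpolation=cv2.INTER_AREA))
E
python3 look.py d1
```

```text
9.05 [0.49233486 0.33449684 0.22063412] [ 0.07130801 -0.03191204 -0.95759085] [ 0.07928224  0.00871805 -0.01812271]
```

View pics/d1.png

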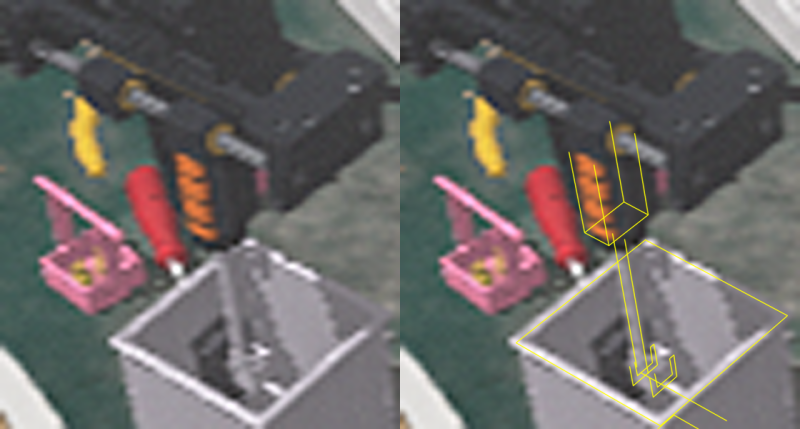

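The hook is inside the tank at about (250,370), on the near side of the bar, and the overlay agrees within a pixel or two. Going down next.

Request:
{"fn": "drive_tool", "kwargs": {
  "series": [
    [[0,0,-15,0,5],[0,0,-15,0,5],[0,0,-12,0,5],[0,0,-8,0,5],[0,0,0,0,5],[0,0,0,0,5]]
  ]
}}

```text
clock: 9.7
tool_pos: [0.4932, 0.3352, 0.1722]
eef_rot: [-0.139, 0.99, 0.0, 0.0]
contact_force: [0.2, 0.5, -1.1]
opening: 0.172
```

```bash
python3 look.py d2
```

```text
9.7 [0.49321231 0.33516398 0.1722034 ] [ 0.225171    0.48013632 -1.10689929] [0.04746466 0.01079377 0.01566417]
```

View pics/d2.png

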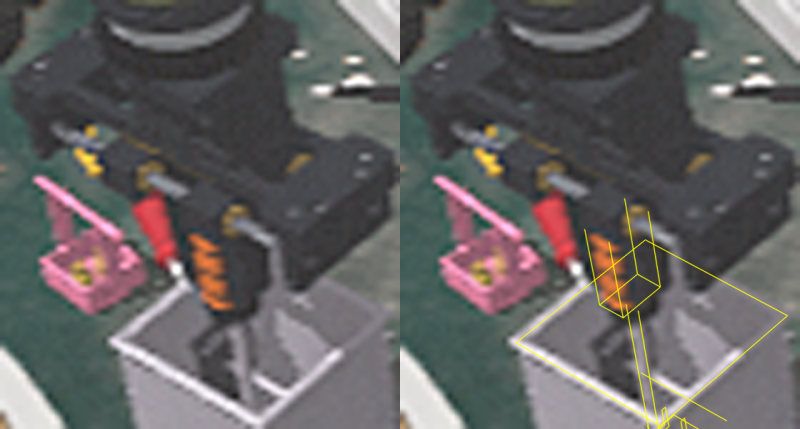

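Request:
{"fn": "drive_tool", "kwargs": {
  "series": [
    [[0,0,-4,0,5],[4,1,0,0,5],[4,1,0,0,5],[4,1,0,0,5],[4,1.5,0,0,5],[0,0,0,0,5]]
  ]
}}

```text
clock: 10.35
tool_pos: [0.5096, 0.3395, 0.1677]
eef_rot: [-0.138, 0.99, 0.0, 0.0]
contact_force: [-0.3, -0.9, -1.8]
opening: 0.179
```

```bash
python3 look.py d3
```

```text
10.35 [0.50963803 0.33951483 0.16771257] [-0.30876907 -0.85036994 -1.8329316 ] [ 3.20014638e-05 -3.11824117e-02  4.51712035e-02]
```

View pics/d3.png

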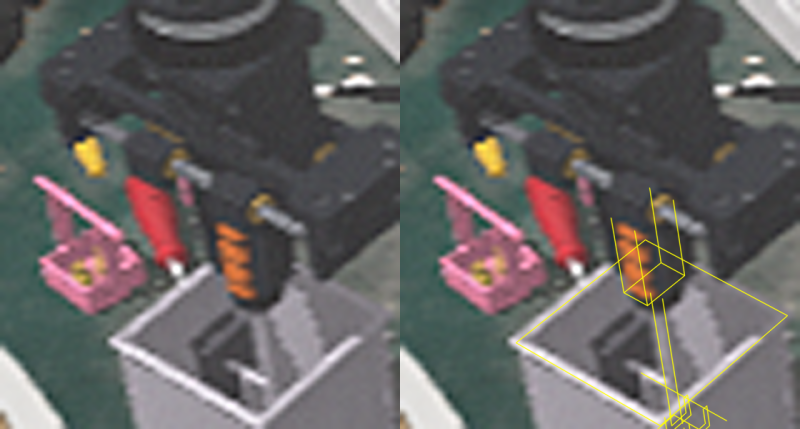

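```bash
python3 - <<'E'
from h import *
R=frame(TYAW)
W=lambda x,y,z:TANKC+R@np.array([x,y,z])/1e3
s=cv2.imread("pics/scene0.png");t=cv2.imread("pics/top0.png")
L=[]
for z in (85,100,115):
    q=[(-6.5,31),(24,31),(24,46),(-6.5,46)]
    L+=[(W(*q[i],z),W(*q[(i+1)%4],z)) for i in range(4)]
L+=[(W(14,-40,74),W(14,40,74))]
a=overlay(s,"scene",[],195,145,60,50,10);b=overlay(s,"scene",L,195,145,60,50,10)
cv2.imwrite("pics/k1.png",cv2.resize(np.hstack([a,b]),(800,333)))
L+=[(W(x1,-y1,z),W(x2,-y2,z)) for z in(85,100,115) for (x1,y1,x2,y2) in [(-6.5,31,24,31),(24,31,24,46),(24,46,-6.5,46),(-6.5,46,-6.5,31)]]
a=overlay(t,"top",[],182,198,55,55,7);b=overlay(t,"top",L,182,198,55,55,7)
cv2.imwrite("pics/k2.png",np.hstack([a,b]))
E
```

```text
(no output)
```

View pics/k1.png

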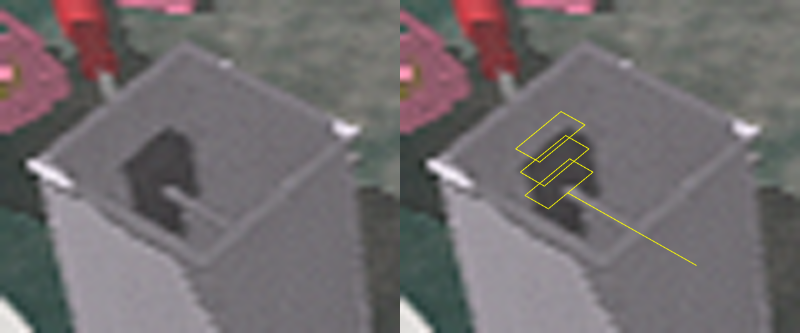

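View pics/k2.png

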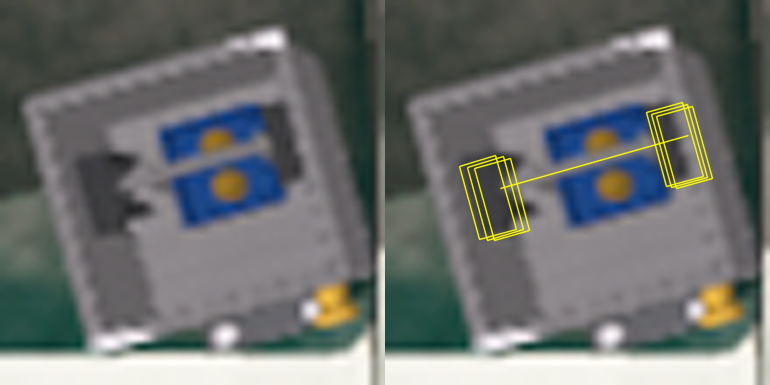

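Request:
{"fn": "drive_tool", "kwargs": {
  "series": [
    [[0,0,6,0,5],[0,0,6,0,5],[0,0,4,0,5],[0,0,1.5,0,5],[0,0,1.5,0,5],[0,0,1.5,0,5],[0,0,1.5,0,5],[0,0,0,0,5]]
  ]
}}

```text
clock: 11.2
tool_pos: [0.5088, 0.3392, 0.1896]
eef_rot: [-0.139, 0.99, -0.0, -0.0]
contact_force: [-0.1, 0.3, -2.8]
opening: 0.184
```

Request:
{"fn": "drive_tool", "kwargs": {
  "series": [
    [[0,0,1,0,5],[0,0,1,0,5],[0,0,0,0,5]]
  ]
}}

```text
clock: 11.5
tool_pos: [0.509, 0.3394, 0.1918]
eef_rot: [-0.139, 0.99, 0.0, 0.0]
contact_force: [0.7, 0.6, -2.6]
opening: 0.177
```

```bash
python3 look.py d4
```

```text
11.5 [0.50898702 0.33936329 0.19179256] [ 0.7114377   0.64683322 -2.55844495] [ 0.07923766  0.01942064 -0.00363399]
```

View pics/d4.png

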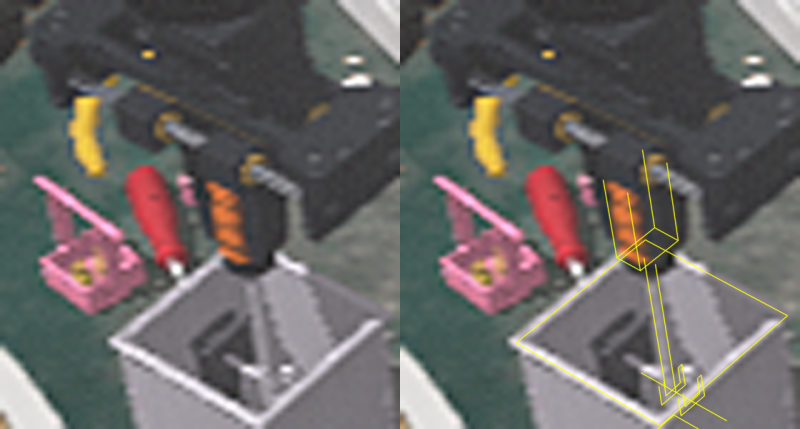

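Bar is on the hook (right of the shank, left panel ~(270,372)) and the weight shows in the force. Rising carefully to find the keeper.

Request:
{"fn": "drive_tool", "kwargs": {
  "series": [
    [[0,0,0.8,0,5],[0,0,0.8,0,5],[0,0,0.8,0,5]]
  ]
}}

```text
clock: 11.85
tool_pos: [0.509, 0.3394, 0.1942]
eef_rot: [-0.139, 0.99, 0.0, 0.0]
contact_force: [0.0, -0.5, -2.8]
opening: 0.178
```

Request:
{"fn": "drive_tool", "kwargs": {
  "series": [
    [[0,0,0.8,0,5],[0,0,0.8,0,5],[0,0,0.8,0,5]]
  ]
}}

```text
clock: 12.15
tool_pos: [0.509, 0.3393, 0.1966]
eef_rot: [-0.139, 0.99, 0.0, 0.0]
contact_force: [0.5, -0.4, -3.0]
opening: 0.179
```

Request:
{"fn": "drive_tool", "kwargs": {
  "series": [
    [[0,0,0.8,0,5],[0,0,0.8,0,5],[0,0,0.8,0,5]]
  ]
}}

```text
clock: 12.45
tool_pos: [0.509, 0.3393, 0.199]
eef_rot: [-0.139, 0.99, 0.0, -0.0]
contact_force: [-0.4, -0.2, -3.3]
opening: 0.177
```

Request:
{"fn": "drive_tool", "kwargs": {
  "series": [
    [[0,0,0.8,0,5],[0,0,0.8,0,5],[0,0,0.8,0,5]]
  ]
}}

```text
clock: 12.75
tool_pos: [0.509, 0.3393, 0.2014]
eef_rot: [-0.139, 0.99, 0.0, -0.0]
contact_force: [0.3, -0.2, -2.5]
opening: 0.178
```

Request:
{"fn": "drive_tool", "kwargs": {
  "series": [
    [[0,0,0.7,0,5],[0,0,0.7,0,5],[0,0,0.7,0,5]]
  ]
}}

```text
clock: 13.05
tool_pos: [0.509, 0.3393, 0.2035]
eef_rot: [-0.139, 0.99, 0.0, 0.0]
contact_force: [0.0, 0.6, -2.8]
opening: 0.182
```

Request:
{"fn": "drive_tool", "kwargs": {
  "series": [
    [[0,0,0.7,0,5],[0,0,0.7,0,5],[0,0,0.6,0,5]]
  ]
}}

```text
clock: 13.35
tool_pos: [0.509, 0.3394, 0.2055]
eef_rot: [-0.139, 0.99, 0.0, -0.0]
contact_force: [-0.5, 0.1, -2.3]
opening: 0.176
```

Request:
{"fn": "drive_tool", "kwargs": {
  "series": [
    [[0,0,0.7,0,5],[0,0,0.7,0,5],[0,0,0.6,0,5]]
  ]
}}

```text
clock: 13.65
tool_pos: [0.509, 0.3393, 0.2075]
eef_rot: [-0.139, 0.99, 0.0, 0.0]
contact_force: [-0.5, 0.3, -3.0]
opening: 0.176
```

Request:
{"fn": "drive_tool", "kwargs": {
  "series": [
    [[0,0,0.6,0,5],[0,0,0.6,0,5],[0,0,0.6,0,5]]
  ]
}}

```text
clock: 13.95
tool_pos: [0.5087, 0.3391, 0.2082]
eef_rot: [-0.139, 0.99, -0.0, -0.001]
contact_force: [0.5, 1.8, -14.6]
opening: 0.178
```

Felt the roof (about 12 N over the load). Backing off to mid-window.

Request:
{"fn": "drive_tool", "kwargs": {
  "series": [
    [[0,0,-1.2,0,5],[0,0,-1.3,0,5],[0,0,0,0,5]]
  ]
}}

```text
clock: 14.25
tool_pos: [0.509, 0.3394, 0.2072]
eef_rot: [-0.139, 0.99, 0.0, 0.0]
contact_force: [0.8, 0.2, -2.7]
opening: 0.172
```

```bash
python3 look.py d5
```

```text
14.25 [0.50904837 0.33944914 0.20718754] [ 0.75698497  0.21693497 -2.7366661 ] [ 0.01954442 -0.03881989 -0.00257044]
```

View pics/d5.png

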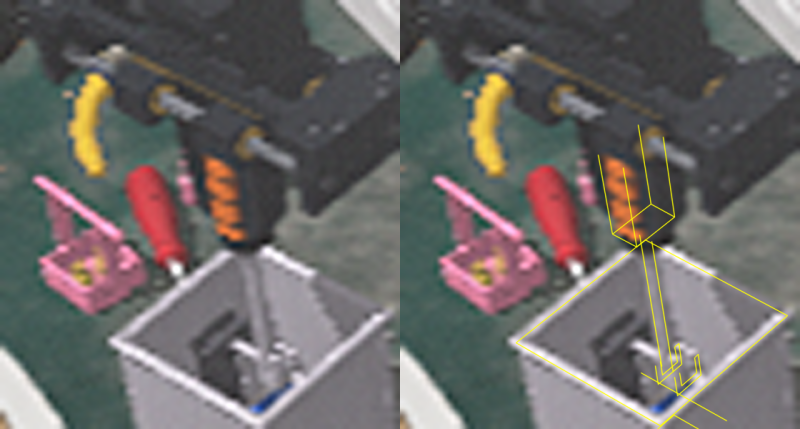

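Request:
{"fn": "drive_tool", "kwargs": {
  "series": [
    [[0,0,-0.4,0,5],[-1.4,-0.4,0,0,5],[-1.4,-0.4,0,0,5],[-1.4,-0.4,0,0,5],[-1.4,-0.4,0,0,5]]
  ]
}}

```text
clock: 14.8
tool_pos: [0.5032, 0.3377, 0.2064]
eef_rot: [-0.139, 0.99, 0.0, -0.0]
contact_force: [-0.1, 0.2, -3.2]
opening: 0.177
```

Request:
{"fn": "drive_tool", "kwargs": {
  "series": [
    [[-1.4,-0.4,0,0,5],[-1.4,-0.4,0,0,5],[-1.4,-0.4,0,0,5]]
  ]
}}

```text
clock: 15.1
tool_pos: [0.499, 0.3365, 0.2063]
eef_rot: [-0.139, 0.99, 0.0, -0.0]
contact_force: [0.3, 0.9, -2.2]
opening: 0.182
```

Request:
{"fn": "drive_tool", "kwargs": {
  "series": [
    [[-1.4,-0.4,0,0,5],[-1.4,-0.4,0,0,5],[-1.4,-0.4,0,0,5],[-1.4,-0.4,0,0,5]]
  ]
}}

```text
clock: 15.5
tool_pos: [0.4935, 0.3349, 0.2064]
eef_rot: [-0.139, 0.99, 0.0, 0.0]
contact_force: [-0.6, 0.2, -2.1]
opening: 0.179
```

```bash
python3 look.py d6
```

```text
15.5 [0.49346527 0.33488245 0.20635514] [-0.56954267  0.2141829  -2.12781603] [0.06598641 0.07906656 0.00612248]
```

View pics/d6.png

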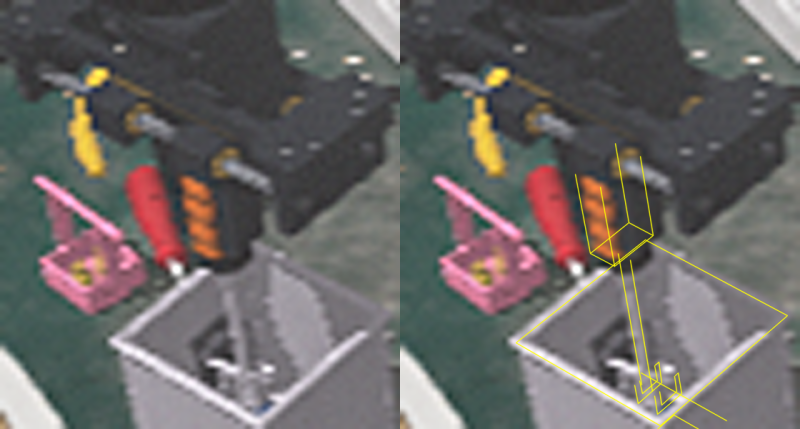

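Request:
{"fn": "drive_tool", "kwargs": {
  "series": [
    [[-1.9,-0.5,0,0,5],[-1.9,-0.5,0,0,5],[-1.9,-0.5,0,0,5],[-1.9,-0.5,0,0,5]]
  ]
}}

```text
clock: 15.95
tool_pos: [0.4858, 0.3329, 0.2063]
eef_rot: [-0.139, 0.99, 0.0, -0.0]
contact_force: [-0.4, 0.4, -2.5]
opening: 0.178
```

Request:
{"fn": "drive_tool", "kwargs": {
  "series": [
    [[-1.9,-0.6,0,0,5],[-1.9,-0.6,0,0,5],[-1.9,-0.6,0,0,5],[0,0,0,0,5],[0,0,0,0,5]]
  ]
}}

```text
clock: 16.45
tool_pos: [0.4803, 0.3311, 0.2064]
eef_rot: [-0.139, 0.99, 0.0, 0.0]
contact_force: [-0.1, 1.0, -2.1]
opening: 0.177
```

```bash
python3 look.py d7
```

```text
16.45 [0.480283   0.33112827 0.20635743] [-0.10902181  0.98446675 -2.11613528] [ 0.04146656  0.02679809 -0.00531503]
```

View pics/d7.png

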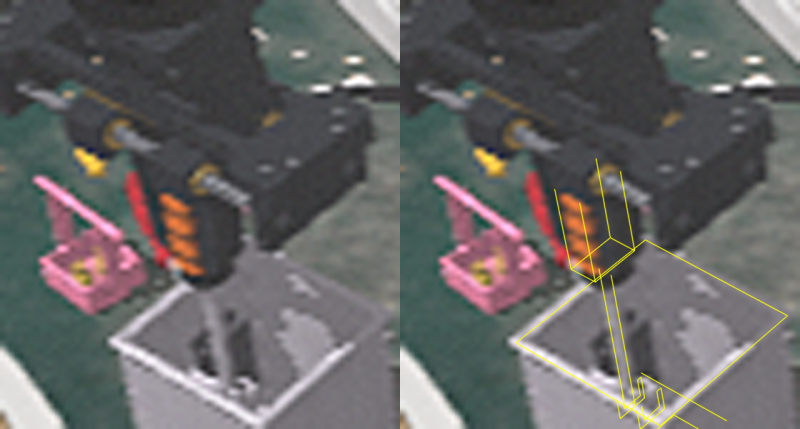

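Request:
{"fn": "drive_tool", "kwargs": {
  "series": [
    [[0,0,1,0,5],[0,0,1,0,5],[0,0,1,0,5]]
  ]
}}

```text
clock: 16.8
tool_pos: [0.4803, 0.3312, 0.2095]
eef_rot: [-0.139, 0.99, 0.0, 0.0]
contact_force: [-0.6, -1.1, -2.9]
opening: 0.177
```

Past the roof height with no contact.

Request:
{"fn": "drive_tool", "kwargs": {
  "series": [
    [[0,0,2,0,5],[0,0,3,0,5],[0,0,3,0,5],[0,0,3,0,5],[0,0,3,0,5],[0,0,3,0,5]]
  ]
}}

```text
clock: 17.4
tool_pos: [0.4803, 0.3311, 0.2267]
eef_rot: [-0.139, 0.99, 0.0, 0.0]
contact_force: [-0.2, 0.4, -3.0]
opening: 0.181
```

```bash
python3 look.py d8
```

```text
17.4 [0.48026395 0.33114695 0.22666244] [-0.23849454  0.3934964  -3.00400959] [ 0.07655501 -0.04217462 -0.00222949]
```

View pics/d8.png

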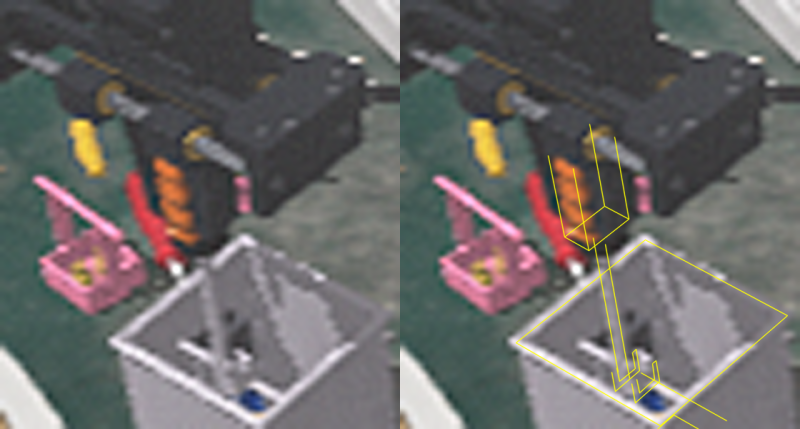

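Request:
{"fn": "drive_tool", "kwargs": {
  "series": [
    [[0,0,5,0,5],[0,0,8,0,5],[0,0,11,0,5],[0,0,13,0,5],[0,0,15,0,5],[0,0,15,0,5],[0,0,15,0,5],[0,0,12,0,5],[0,0,9,0,5],[0,0,4,0,5]]
  ]
}}

```text
clock: 18.45
tool_pos: [0.4805, 0.3314, 0.3346]
eef_rot: [-0.139, 0.99, 0.0, 0.001]
contact_force: [0.4, 0.9, -3.1]
opening: 0.178
```

Request:
{"fn": "drive_tool", "kwargs": {
  "series": [
    [[0,0,5,0,5],[0,0,5,0,5],[0,0,2,0,5],[0,0,0,0,5]]
  ]
}}

```text
clock: 18.85
tool_pos: [0.4803, 0.3312, 0.3454]
eef_rot: [-0.139, 0.99, 0.0, 0.0]
contact_force: [0.4, 0.0, -2.4]
opening: 0.18
```

```bash
python3 look.py d9
```

```text
18.85 [0.48029465 0.33119908 0.34541786] [ 0.39672162  0.04778776 -2.37905581] [0.01144558 0.03180615 0.02991203]
```

View pics/d9.png

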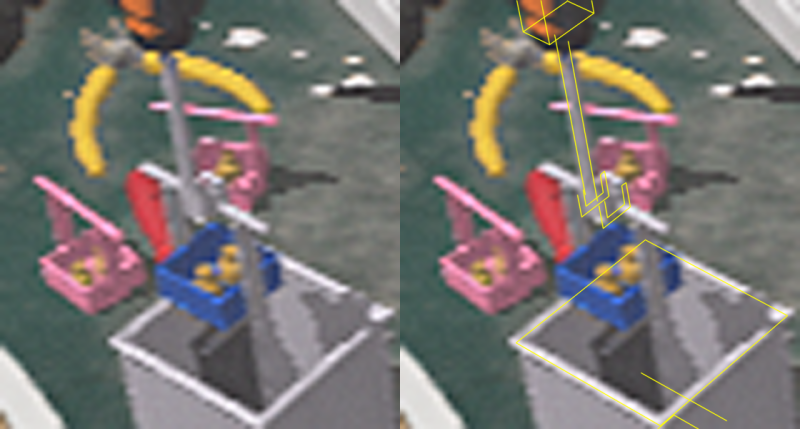

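Request:
{"fn": "drive_tool", "kwargs": {
  "series": [
    [[-1,-6,0,-0.02,5],[-1,-12,0,-0.03,5],[-1,-20,0,-0.03,5],[-1,-26,0,-0.03,5],[-1,-30,0,-0.03,5],[-1,-32,0,-0.03,5],[-1,-32,0,-0.03,5],[-1,-32,0,-0.03,5],[-1,-30,0,-0.03,5],[0,-26,0,-0.03,5]]
  ]
}}

```text
clock: 19.9
tool_pos: [0.4704, 0.0821, 0.3454]
eef_rot: [0.008, 1.0, -0.001, -0.0]
contact_force: [0.2, -1.0, -3.3]
opening: 0.181
```

Request:
{"fn": "drive_tool", "kwargs": {
  "series": [
    [[0,-22,0,-0.03,5],[0,-16,0,-0.03,5],[0,-10,0,-0.03,5],[0,-5,0,-0.02,5],[0,-2,0,0,5],[0,0,0,0,5],[0,0,0,0,5],[0,0,0,0,5],[0,0,0,0,5]]
  ]
}}

```text
clock: 20.8
tool_pos: [0.4713, 0.0306, 0.3453]
eef_rot: [0.06, 0.998, 0.0, -0.0]
contact_force: [-0.4, -0.1, -1.7]
opening: 0.179
```

```bash
python3 - <<'E'
from h import *
np.set_printoptions(precision=4,suppress=True)
st=sensors.get_state();print(st["clock"],st["tool_pos"],st["eef_rot"],st["contact_force"])
sc=cams.snapshot("scene");t=cams.snapshot("top");cv2.imwrite("pics/e1s.png",sc);cv2.imwrite("pics/e1t.png",t)
o=st["tool_pos"]+np.array([0,0,.0187]); x,y=st["eef_rot"][:2]; yaw=np.degrees(np.arctan2(2*y*y-1,2*x*y))-90;print(yaw)
R=frame(-8);C=np.array([.479,.029,0]);q=[(-55,-55),(55,-55),(55,55),(-55,55)]
P=[C+R@np.array([a,b,18])/1e3 for a,b in q];L=[(P[i],P[(i+1)%4]) for i in range(4)]
a=overlay(sc,"scene",L+rodlines(o,yaw),225,190,100,110,5)
b=overlay(sc,"scene",[],225,190,100,110,5)[:, :300]
cv2.imwrite("pics/e1.png",np.hstack([a,b]))
E
```

```text
20.8 [0.4713 0.0306 0.3453] [ 0.0604  0.9982  0.0001 -0.    ] [-0.4195 -0.1355 -1.7312]
-6.922110078214757
```

View pics/e1.png

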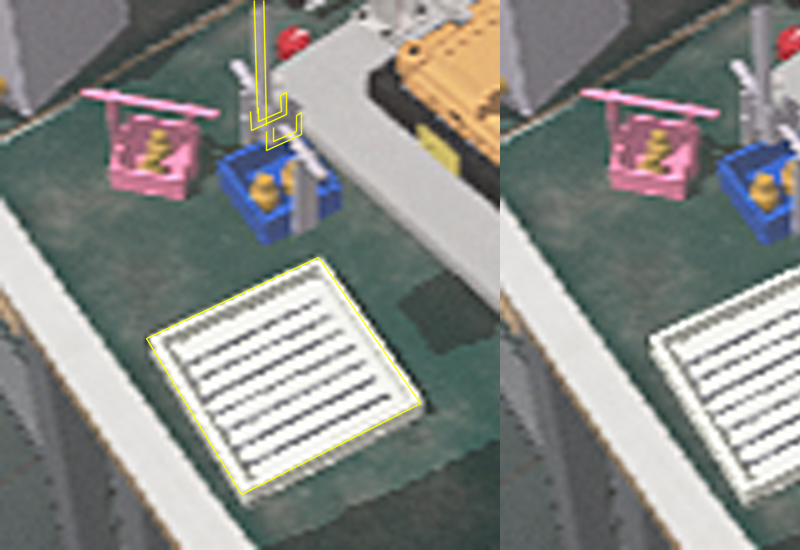

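View pics/e1t.png

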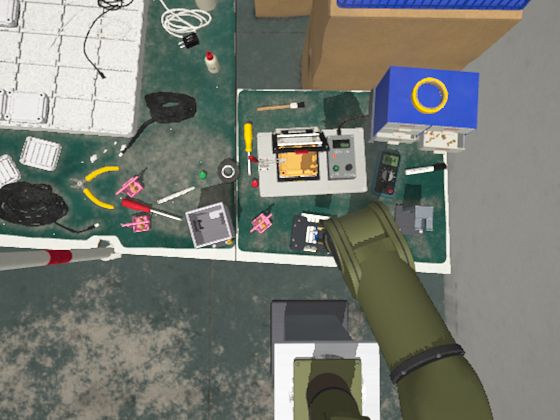

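Request:
{"fn": "drive_tool", "kwargs": {
  "series": [
    [[0,0,-8,0,5],[0,0,-16,0,5],[0,0,-22,0,5],[0,0,-24,0,5],[0,0,-24,0,5],[0,0,-22,0,5],[0,0,-16,0,5],[0,0,-10,0,5],[0,0,-6,0,5],[0,0,0,0,5]]
  ]
}}

```text
clock: 21.9
tool_pos: [0.4711, 0.0302, 0.1969]
eef_rot: [0.061, 0.998, -0.0, -0.0]
contact_force: [-0.8, 0.5, -2.7]
opening: 0.18
```

```bash
cat > look2.py <<'E'
from h import *
import sys
n=sys.argv[1]
st=sensors.get_state();print(st["clock"],st["tool_pos"],st["contact_force"])
sc=cams.snapshot("scene");t=cams.snapshot("top");cv2.imwrite(f"pics/{n}s.png",sc);cv2.imwrite(f"pics/{n}t.png",t)
o=st["tool_pos"]+np.array([0,0,.0187]); x,y=st["eef_rot"][:2]; yaw=np.degrees(np.arctan2(2*y*y-1,2*x*y))-90;print(yaw)
R=frame(-8);C=np.array([.479,.029,0]);q=[(-55,-55),(55,-55),(55,55),(-55,55)]
P=[C+R@np.array([a,b,18])/1e3 for a,b in q];L=[(P[i],P[(i+1)%4]) for i in range(4)]
# ideal standing carrier
L+=[(C+R@np.array([0,s*40,65])/1e3,C+R@np.array([0,-s*40,65])/1e3) for s in(1,)]
for z in(5,25):
    Q=[C+R@np.array([a*22,b*22,z])/1e3 for a,b in[(1,1),(1,-1),(-1,-1),(-1,1)]];L+=[(Q[i],Q[(i+1)%4]) for i in range(4)]
w=overlay(sc,"scene",L+rodlines(o,yaw),235,215,80,80,5);v=overlay(sc,"scene",[],235,215,80,80,5)
cv2.imwrite(f"pics/{n}.png",np.hstack([w,v]))
E
python3 look2.py f1
```

```text
21.9 [0.47110657 0.03017541 0.19688225] [-0.80562033  0.46127372 -2.66986157]
-6.967707418808672
```

View pics/f1.png

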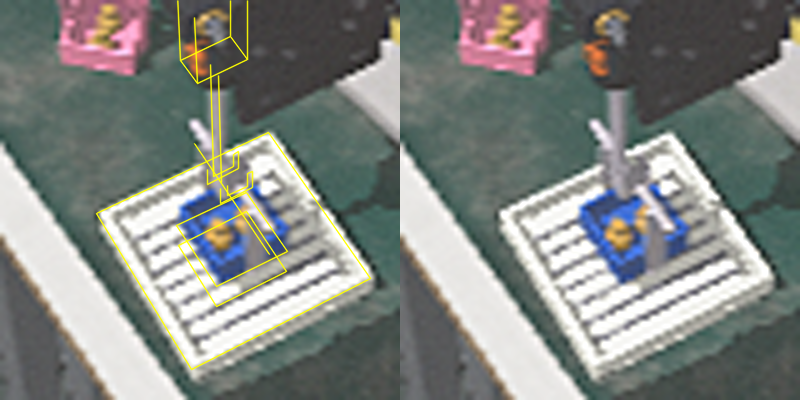

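Request:
{"fn": "drive_tool", "kwargs": {
  "series": [
    [[0,0,-5,0,5],[0,0,-4,0,5],[0,0,-3,0,5],[0,0,-2,0,5],[0,0,-1,0,5],[0,0,-0.7,0,5],[0,0,-0.7,0,5],[0,0,0,0,5],[0,0,0,0,5]]
  ]
}}

```text
clock: 22.9
tool_pos: [0.4713, 0.0301, 0.181]
eef_rot: [0.061, 0.998, 0.0, 0.0]
contact_force: [-0.2, 0.1, -3.5]
opening: 0.179
```

Request:
{"fn": "drive_tool", "kwargs": {
  "series": [
    [[0,0,-0.7,0,5],[0,0,-0.7,0,5],[0,0,-0.7,0,5],[0,0,-0.7,0,5],[0,0,-0.7,0,5],[0,0,0,0,5]]
  ]
}}

```text
clock: 23.5
tool_pos: [0.4714, 0.0302, 0.1775]
eef_rot: [0.061, 0.998, 0.0, 0.0]
contact_force: [-0.3, 0.4, -1.2]
opening: 0.18
```

```bash
python3 look2.py f2
```

```text
23.5 [0.47141743 0.03019517 0.17747749] [-0.2581123   0.37923019 -1.24721339]
-6.970258822526276
```

View pics/f2.png

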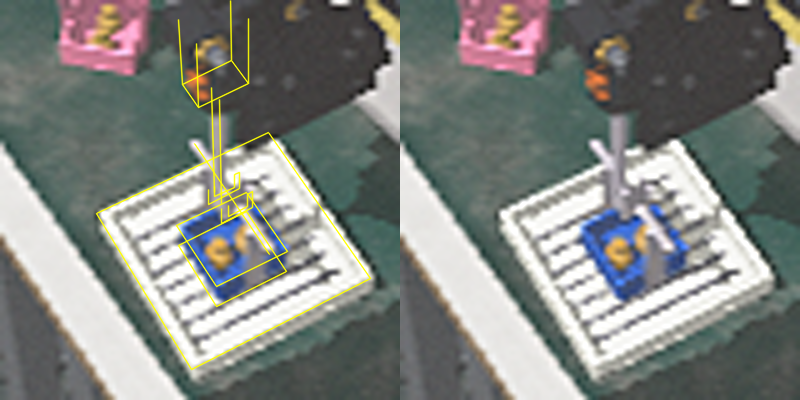

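Request:
{"fn": "drive_tool", "kwargs": {
  "series": [
    [[0,0,-2,0,5],[0,0,-3,0,5],[0,0,-3,0,5],[0,0,-3,0,5],[0,0,-3,0,5],[0,0,-3,0,5],[0,0,0,0,5],[0,0,0,0,5]]
  ]
}}

```text
clock: 24.4
tool_pos: [0.4713, 0.0301, 0.1604]
eef_rot: [0.061, 0.998, 0.0, -0.0]
contact_force: [0.3, 1.1, -1.3]
opening: 0.177
```

```bash
python3 look2.py f3
```

```text
24.4 [0.47125464 0.03012953 0.16036432] [ 0.25855927  1.06882064 -1.26351545]
-6.978014511136919
```

View pics/f3.png

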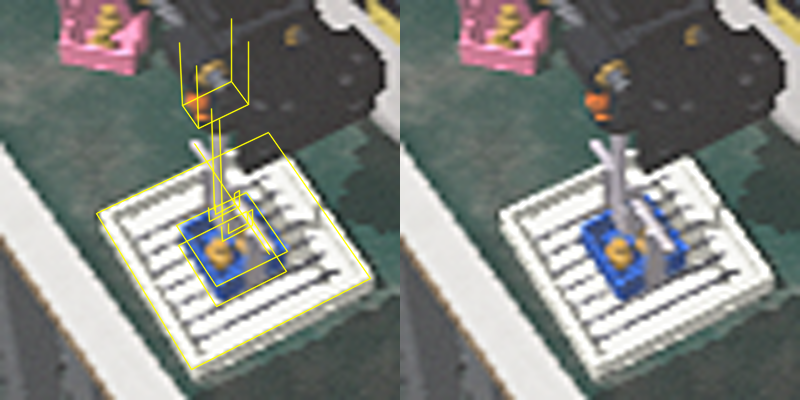

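Request:
{"fn": "drive_tool", "kwargs": {
  "series": [
    [[-2,0.25,0,0,5],[-3,0.35,0,0,5],[-3,0.35,0,0,5],[-3,0.35,0,0,5],[0,0,0,0,5]]
  ]
}}

```text
clock: 25.0
tool_pos: [0.4596, 0.0314, 0.1605]
eef_rot: [0.061, 0.998, -0.0, -0.0]
contact_force: [0.0, -0.3, -0.9]
opening: 0.179
```

```bash
python3 look2.py f4
```

```text
25.0 [0.45956877 0.0314357  0.1604595 ] [ 0.04150857 -0.31697668 -0.8986745 ]
-6.956869770927568
```

View pics/f4.png

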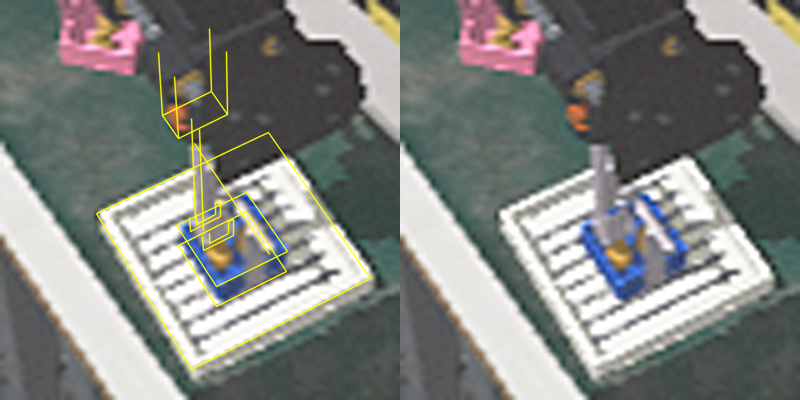

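Request:
{"fn": "drive_tool", "kwargs": {
  "series": [
    [[-4,0.5,0,0,5],[-5,0.6,0,0,5],[-5,0.6,0,0,5],[-4,0.5,0,0,5],[0,0,5,0,5],[0,0,15,0,5],[0,0,25,0,5],[0,0,30,0,5],[0,0,30,0,5],[0,0,15,0,5]]
  ]
}}

```text
clock: 26.1
tool_pos: [0.4432, 0.0339, 0.2831]
eef_rot: [0.061, 0.998, 0.0, 0.002]
contact_force: [1.6, -0.5, -1.6]
opening: 0.18
```

```bash
python3 look2.py f5; python3 - <<'E'
import cv2,numpy as np
t=cv2.imread("pics/f5t.png")
cv2.imwrite("pics/f5tz.png",cv2.resize(t[190:270,280:360],None,fx=7,fy=7,interpolation=cv2.INTER_CUBIC))
E
```

```text
26.1 [0.44315942 0.03392134 0.28305729] [ 1.60427719 -0.45532181 -1.64575075]
-6.978757438195629
```

View pics/f5.png

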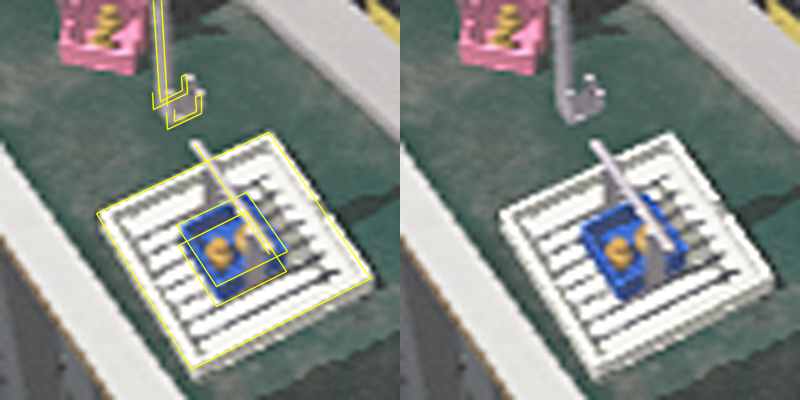

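View pics/f5tz.png

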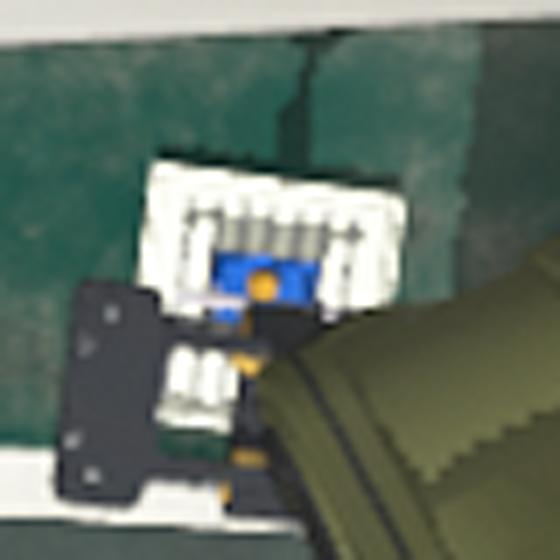

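Request:
{"fn": "drive_tool", "kwargs": {
  "series": [
    [[1,-15,0,0.01,5],[1,-30,0,0.01,5],[1,-40,0,0.01,5],[1,-40,0,0.01,5],[1,-40,0,0.01,5],[1,-40,0,0.012,5],[1,-36,0,0,5],[0,-27,0,0,5],[0,-16,0,0,5],[0,-6,0,0,5]]
  ]
}}

```text
clock: 27.2
tool_pos: [0.4485, -0.2576, 0.2795]
eef_rot: [0.031, 1.0, 0.0, -0.001]
contact_force: [-0.6, -0.1, -1.9]
opening: 0.174
```

Request:
{"fn": "drive_tool", "kwargs": {
  "series": [
    [[0,0,-15,0,5],[0,0,-30,0,5],[0,0,-30,0,5],[0,0,-25,0,5],[0,0,-15,0,5],[0,0,-8,0,5],[0,0,0,0,5],[0,0,0,0,5]]
  ]
}}

```text
clock: 28.0
tool_pos: [0.4499, -0.2558, 0.158]
eef_rot: [0.029, 1.0, 0.0, 0.0]
contact_force: [0.5, -0.2, -0.7]
opening: 0.181
```

```bash
cat > look3.py <<'E'
from h import *
import sys
n=sys.argv[1]
np.set_printoptions(precision=4,suppress=True)
st=sensors.get_state();print(st["clock"],st["tool_pos"],st["contact_force"])
sc=cams.snapshot("scene");t=cams.snapshot("top");cv2.imwrite(f"pics/{n}s.png",sc);cv2.imwrite(f"pics/{n}t.png",t)
o=st["tool_pos"]+np.array([0,0,.0187]); x,y=st["eef_rot"][:2]; yaw=np.degrees(np.arctan2(2*y*y-1,2*x*y))-90;print(yaw)
R=frame(-2.7);C=np.array([.5094,-.2575,0]);L=[]
for s in(-7,7): L+=[(C+R@np.array([-22,s,130])/1e3,C+R@np.array([7,s,130])/1e3)]
w=overlay(sc,"scene",L+rodlines(o,yaw),325,270,80,90,5);v=overlay(sc,"scene",[],325,270,80,90,5)
cv2.imwrite(f"pics/{n}.png",np.hstack([w,v]))
E
python3 look3.py k3
```

```text
28.0 [ 0.4499 -0.2558  0.158 ] [ 0.4742 -0.1939 -0.6566]
-3.3651307725028516
```

View pics/k3.png

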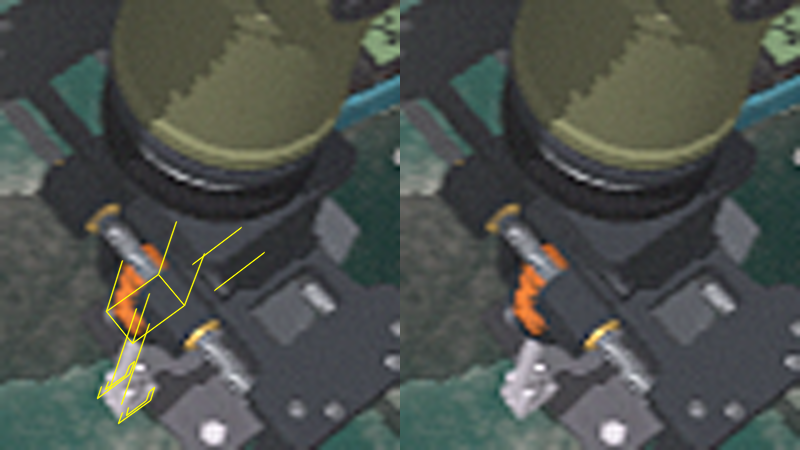

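Request:
{"fn": "drive_tool", "kwargs": {
  "series": [
    [[6,-1,0,0,5],[9,-0.4,0,0,5],[8,-0.4,0,0,5],[6,-0.3,0,0,5],[0,0,0,0,5]]
  ]
}}

```text
clock: 28.6
tool_pos: [0.4798, -0.2583, 0.1575]
eef_rot: [0.03, 1.0, 0.0, 0.001]
contact_force: [-0.3, 0.5, -1.2]
opening: 0.181
```

Request:
{"fn": "drive_tool", "kwargs": {
  "series": [
    [[4,0,0,0,5],[4,0,0,0,5],[4,0,0,0,5],[4,0,0,0,5],[0,0,0,0,5]]
  ]
}}

```text
clock: 29.1
tool_pos: [0.4954, -0.2582, 0.1575]
eef_rot: [0.03, 1.0, 0.0, 0.001]
contact_force: [1.1, 0.4, -1.8]
opening: 0.178
```

Request:
{"fn": "drive_tool", "kwargs": {
  "series": [
    [[4,-0.2,0,0,5],[4,-0.2,0,0,5],[4,-0.2,0,0,5],[2.5,0,0,0,5],[0,0,0,0,5]]
  ]
}}

```text
clock: 29.6
tool_pos: [0.5096, -0.2591, 0.1575]
eef_rot: [0.03, 1.0, -0.0, 0.001]
contact_force: [0.7, 1.3, -0.9]
opening: 0.177
```

```bash
python3 look3.py k4
```

```text
29.6 [ 0.5096 -0.2591  0.1575] [ 0.7252  1.268  -0.945 ]
-3.4131978820157656
```

View pics/k4.png

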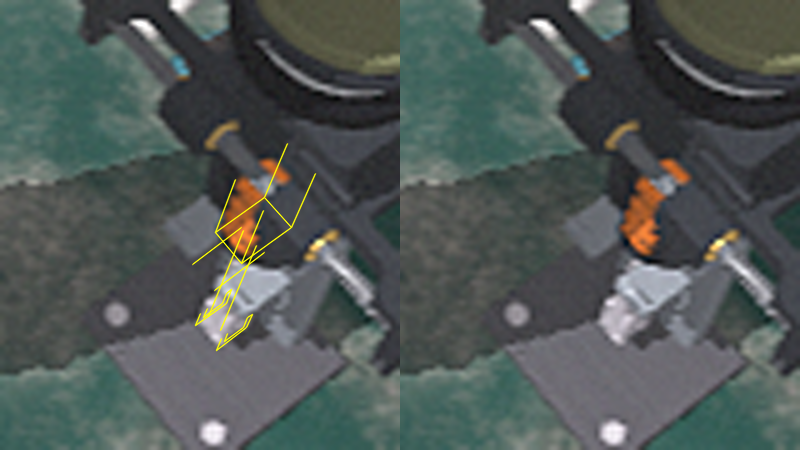

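Request:
{"fn": "drive_tool", "kwargs": {
  "series": [
    [[0,0,-3,0,5],[0,0,-3,0,5],[0,0,-2,0,5],[0,0,-1.5,0,5],[0,0,-1,0,5],[0,0,0,0,5]]
  ]
}}

```text
clock: 30.3
tool_pos: [0.5086, -0.259, 0.1467]
eef_rot: [0.03, 1.0, 0.0, -0.0]
contact_force: [0.7, 0.6, -0.9]
opening: 0.177
```

Request:
{"fn": "drive_tool", "kwargs": {
  "series": [
    [[0,0,-0.6,0,5],[0,0,-0.6,0,5],[0,0,-0.4,0,5],[0,0,0,0,5]]
  ]
}}

```text
clock: 30.7
tool_pos: [0.5088, -0.259, 0.1453]
eef_rot: [0.03, 1.0, 0.0, 0.0]
contact_force: [0.6, 1.3, -0.6]
opening: 0.175
```

Request:
{"fn": "drive_tool", "kwargs": {
  "series": [
    [[0,0,-0.5,0,5],[0,0,-0.3,0,5],[0,0,0,0,5]]
  ]
}}

```text
clock: 31.0
tool_pos: [0.5089, -0.259, 0.1449]
eef_rot: [0.03, 1.0, -0.0, 0.0]
contact_force: [-0.5, 2.1, 3.8]
opening: 0.176
```

Seated: the force now pushes up at 3.8 N, and the height of 144.9 mm equals the pick-up height. Opening the fingers.

Request:
{"fn": "drive_tool", "kwargs": {
  "series": [
    [[0,0,0,0,20],[0,0,0,0,30],[0,0,0,0,45],[0,0,0,0,60],[0,0,0,0,60],[0,0,0,0,60]]
  ]
}}

```text
clock: 31.6
tool_pos: [0.5088, -0.2592, 0.1445]
eef_rot: [0.03, 1.0, -0.0, 0.0]
contact_force: [-0.2, -0.5, 0.1]
opening: 0.655
```

Request:
{"fn": "drive_tool", "kwargs": {
  "series": [
    [[0,0,5,0,60],[0,0,15,0,60],[0,0,25,0,60],[0,0,30,0,60],[0,0,30,0,60],[-30,20,10,0,60],[-30,40,0,0,60],[-10,48,0,0,60],[0,48,0,0,60]]
  ]
}}

```text
clock: 32.5
tool_pos: [0.4366, -0.1025, 0.2601]
eef_rot: [0.031, 1.0, -0.0, -0.0]
contact_force: [1.5, 0.2, 0.5]
opening: 0.68
```

Request:
{"fn": "drive_tool", "kwargs": {
  "series": [
    [[0,40,15,0,60],[0,30,15,0,60],[0,0,0,0,60]]
  ]
}}

```text
clock: 32.8
tool_pos: [0.4401, -0.0281, 0.2918]
eef_rot: [0.026, 1.0, 0.001, 0.003]
contact_force: [0.6, 0.2, 0.0]
opening: 0.682
```

```bash
python3 - <<'E'
from h import *
st=sensors.get_state();print(st["clock"],st["tool_pos"],st["contact_force"])
sc=cams.snapshot("scene");t=cams.snapshot("top");cv2.imwrite("pics/ends.png",sc);cv2.imwrite("pics/endt.png",t)
z=lambda im,x,y:cv2.resize(im[y:y+80,x:x+80],None,fx=5,fy=5,interpolation=cv2.INTER_CUBIC)
cv2.imwrite("pics/endz.png",np.hstack([z(sc,330,280),z(t,385,185)]))
cv2.imwrite("pics/endz2.png",np.hstack([z(sc,235,215),z(t,280,190)]))
E
```

```text
32.8 [ 0.44008508 -0.02811092  0.29180067] [0.64292461 0.24882699 0.00280815]
```

View pics/endz.png

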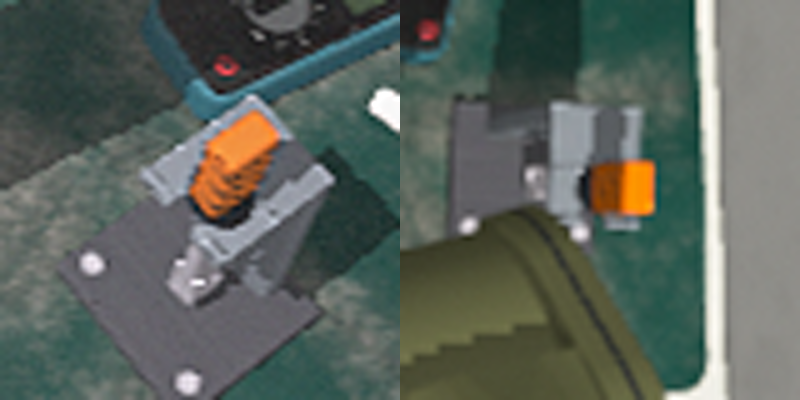

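View pics/ends.png

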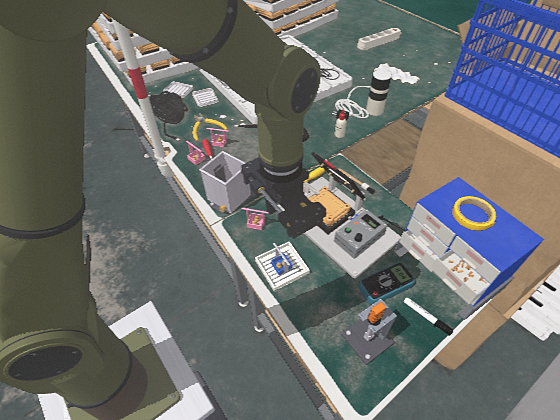

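View pics/endz2.png

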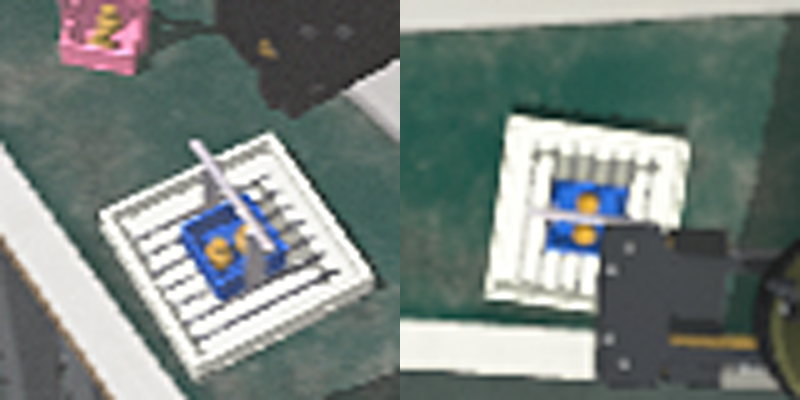

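```bash
python3 -c "
from plant import r
print(r.finish_job())"
```

```text
the job is handed in; nothing more can be done
None
```

The job is done and handed in after about 33 s of the allowed 72 s.

- **Fetching the carrier:** I took the rod from its rest and hooked the blue carrier's bar. I raised it until it met the keeper roof, where the measured wrist force was 14.6 N, including about 2.8 N of rod and carrier weight. That was close to the 15 N limit but under it. I then lowered about 1.5 mm, drew the carrier about 30 mm toward the tank's front with no resistance, and raised it straight out.
- **Placing:** I set it down gently in the drain tray, lowered the hook clear of the bar and backed it out. The carrier did not move.
- **Rod:** I slid it back into its rest until it seated. The tool height was the same 144.9 mm as at pick-up, with about 4 N pushing up. Then I let go and moved clear.

**Last checks:** the carrier stands upright, within about 3 mm of the tray's middle. The rod hangs upright, as it did at the start. The arm touches nothing, with measured forces near zero.

The rod's projected outline differed from the picture by 1 to 1.5 pixels (2 to 3 mm) at times. It had no effect on the job, and no check failed.

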